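# Unlatch the shaker guard and take out the sample jar

## Robot

A 7-joint arm with a two-finger parallel gripper is mounted at the origin on a cart in front of the work surface, level with it; the furniture and walls round the work are solid. World frame = base frame: x ahead of the robot, y to its left, z up, the work surface at z = 0. Lengths are in m, angles in degrees, forces in N, time in s.
With the tool pointing down it reaches from about 0.425 to 0.875 m from the base axis. Payload 4.7 kg.
Tool frame: the origin (TCP) lies at the very end of the fingers, on their centre line; the grasp point (between the pads) lies 19 mm behind it (env.grip_point_offset is the distance from the TCP to the grasp point, in m); z points along the fingers, y is the line along which they close (so a half turn about z gives the same grasp; the last joint's range is limited). The gripper opens to 87 mm and grips with 3 to 60 N. Pads are 19 mm wide; open, the fingers measure 117 mm over their backs; the gripper's body (75 mm by 190 mm) begins 51 mm behind the grasp point.
Start: joints at [-73.505, 18.392, -4.016, 83.108, 1.295, 78.541, -3.26], TCP at [0.176, 0.626, 0.223] pointing down, gripper open.
Joint ranges: [-163.93, 163.93], [-17.29, 119.83], [-79.2, 71.16], [3.27, 140.29], [-89.18, 269.18], [5.43, 117.66], [-154.24, 154.24]. Speed limits (degrees/s): [147.25, 147.25, 180, 180, 180, 180, 180].

## Interface

Orientations are given as [roll, pitch, yaw] about the fixed x, y, z axes, in that order (R = Rz(yaw) Ry(pitch) Rx(roll)).
In Python, from cell import env gives the robot as it stands.
- The arm moves only by the tool jog_arm, never from a script. Its argument "motion" is a list of rows, each an object of numbers: "x", "y", "z": the shift along the tool's x, y, z in cm; "ax", "ay", "az": the turn, a rotation vector about the tool's x, y, z in degrees. In form: [{"x": .., "y": .., "z": .., "ax": .., "ay": .., "az": ..}, ...]. A call has exactly 5 rows; each row shifts and turns the commanded pose from where the row before left it, along the tool's axes as they then stand; what a row does not reach is not made up. A row lasts 1/10 s, in which the tool goes at most 50 mm and 8.59 degrees, less where a joint would pass 70% of its speed; a pose out of reach is approached as far as the arm can. A call is refused whole if a number of a shift passes 5 or a number of a turn 8.59, either way. A call with a gripper value outside its range is refused whole. "claw" is the gripper command: -1 is shut, 1 is fully open, values between are in proportion, set as the call begins (left out, the last holds). The fingers move at their own pace and stop on an object; "squeeze" is the grip in N (left out, the last holds). Time passes only in rows, so rows that do not move let the fingers close, or fill a call up. It gives the time, the measured TCP pose, the force, the opening and the grip force at its end, in the units of the state.
- env.get_obs(): the state, without advancing time (a new reading comes with each control period).
- env.read_camera(name): name is "scene" or "top" or "wrist"; returns the picture (420x560x3 uint8, red, green, blue); there is no depth.
- env.camera_params(name): a dict with "fx", "fy", "cx", "cy" (pixels), "k1" (the pictures are not rectified: a ray, as slopes to the right and down, at radius r is drawn at 1 + k1 r^2 times it, then the intrinsics apply), "extrinsics" (4x4, takes a point from world to camera coordinates). Camera axes: x right, y up, looking along -z (the intrinsics and any distortion apply to the point x, -y, -z); pixel columns grow to the right and rows downward; lengths in m; the calibration is good to about 2 mm. A picture is of the moment at which its call begins: read the wrist's pose just before it. camera_params takes no time and is no camera call; for the wrist camera it gives the pose at the moment of the call.
- env.sign_off(): hands the job in; it is judged then, once.
The state is a dict: "time_s": time; "qpos": joint angles; "joint_velocities": joint speeds; "effort": joint torques, N m; "tool_pos": TCP position; "tool_rot": TCP orientation; "force": force on the tool from outside, world axes, zero at the start; "wrist_torque": the same for the moment, N m; "grip_width": finger opening in m; "grasp_force": force on a finger pad.
Only numpy, scipy, OpenCV 4.12 (cv2) and the standard library are available. Lean on these libraries where they do the work, as an engineer would, in place of code of your own. Each camera call takes 0.05 s, during which the arm holds its last target. There are 200 camera calls.

## Task

Take the brown sample jar out of the guarded shaker and stand it upright on the free half of the steel tray: lift the guard's latch bar by its red ball knob, swing the gate wide open and leave it open. The gap by which the bar leaves its catch is narrow and its height is not known, so feel for it and do not force the bar against the catch; leave the vial on the tray and the flow cup where they are.

Things in the scene. Friction and masses are not known exactly. Their poses are not given: they have to be found in the camera images.
- shaker: bench shaker, grey base 205 x 196 mm, white drive housing at the back, in front of it a clear-panelled guard chamber, 143 mm high in all. Origin: centre of its underside; x points to its back, y to its left as seen from the robot, z up. Fixed. Side panels of the chamber at y +-0.088, up to 138 mm high; corner post with the catch at x -0.076, y -0.090
- gate_hinge (a point): foot of the gate's vertical hinge line, at the front left edge of the shaker (x -0.085, y +0.088 in its frame), at worktop height; its axes are the shaker's
- gate (a joint): clear guard gate: front panel (168 mm wide, top at 141 mm) and roof panel (103 mm deep, top at 143 mm) in one angle that turns about the hinge line at its left edge. 0 = shut, grows as the right edge swings out towards the robot (clockwise from above), stop at 1.50 rad. Stays where it is left; hinge friction about 0.1 N m
- latch_bar (a joint): steel gravity latch bar, 0.12 kg, 10 mm high, level across the front of the gate on a pivot screw, with its nose in the catch on the right-hand post. 0 = level, grows as the nose rises (limit 0.26 rad); falls back when let go. More than 12 N between the nose and its catch bends it
- bar_pivot (a point): pivot of the latch bar on the gate: 48 mm to the right of the hinge line, 17 mm in front of it, 92 mm above the worktop when shut
- nose (a point): nose of the bar, 10 mm round, 135 mm right of the pivot, in the catch. A tooth in front of it must be cleared by lifting; a hood above stops it. Between tooth top and hood the nose has 4 mm of free height, through which it leaves as the gate swings. The catch is set by hand on slots, height unmeasured: the nose clears the tooth after a lift of 5 to 23 mm and meets the hood 4 mm later
- knob_ball (a point): centre of the red ball knob (22 mm diameter) on a stalk of the latch bar: 75 mm right of the pivot, 34 mm above and 12 mm in front of the bar's axis, so 123 mm right of the hinge line, 29 mm in front of it and 126 mm above the worktop when shut; moves with gate and bar. 40 mm free on either side of it along the bar
- carrier (a point): middle of the carrier cup's floor, on which the jar stands, 41 mm above the worktop; the cup's rubber rim (inside diameter about 53 mm) rises 10 mm above that floor
- jar: brown sample jar with screw lid, 49 mm diameter, 76 mm high, lid 47 mm diameter from 58 to 75 mm above its underside, 0.08 to 0.15 kg. Origin: centre of its underside, z up. Stands loose in the shaker's carrier cup, behind the gate
- tray: flat open steel tray, 120 x 190 mm (x, y), rim 16 mm high, floor 3 mm thick. Origin: centre of its underside. Fixed
- tray_spot (a point): middle of the tray's free half, on its floor, 40 mm from the tray's centre along the tray's +y
- vial: sample vial with blue cap, 25 mm diameter, 67 mm high, standing loose in the tray's other half. Origin: centre of its underside
- flow_cup: pale flow cup (viscosity cup) standing rim down with its cone up, 72 mm diameter, 67 mm high, loose on the worktop to the left of the shaker. Origin: centre of its underside

How it is judged:
By the outcome, as a careful person would: the job done as asked, in the order asked, and still so for the second after the job is handed in, with the robot touching nothing.
It also fails if it takes over 70 s, if anything falls off the work surface, if the arm or the gripper's body presses on something with over 40 N, if the wrist force passes 120 N, or if a joint passes its speed limit or range.

## Working session

There is one attempt and no reset: what is moved stays moved. The work goes in short steps, Python scripts to look and compute and a tool call to move; the robot and the scene stay as the last step left them, time stands still between calls to the robot, and variables do not carry over. Pictures are saved under pics/ and viewed, at most 10 in all, crops included, and the job is handed in when it is done.

Besides the shell and the picture viewer there is one more tool, called after "Emit:" as name([rows], argument=value, ...), one row to a line, values as JSON. jog_arm: Moves the arm, as the interface text tells. Its arguments: {"type":"object","properties":{"motion":{"type":"array"},"claw":{"type":"number"},"squeeze":{"type":"number"}},"required":["motion"]}

```bash
mkdir -p pics; ls; python3 - <<'E'
from cell import env
import cv2,numpy as np
for n in("scene","top"):
    im=env.read_camera(n); cv2.imwrite(f"pics/{n}0.png",im[...,::-1])
    p=env.camera_params(n); print(n,{k:(np.round(v,4).tolist()) for k,v in p.items()})
print(env.get_obs(), env.grip_point_offset)
E
```

```text
pics
scene {'fx': 457.3388, 'fy': 457.3388, 'cx': 271.1828, 'cy': 215.4681, 'k1': -0.0888, 'extrinsics': [[0.9228, -0.3849, 0.0175, -0.5126], [0.269, 0.6762, 0.6858, -0.2015], [-0.2759, -0.6282, 0.7275, -0.9453], [0.0, 0.0, 0.0, 1.0]]}
top {'fx': 426.9903, 'fy': 426.9903, 'cx': 274.346, 'cy': 218.1111, 'k1': -0.0862, 'extrinsics': [[0.0139, -0.9999, 0.0075, -0.0473], [0.9971, 0.0144, 0.0746, -0.5592], [-0.0747, 0.0065, 0.9972, -0.9781], [0.0, 0.0, 0.0, 1.0]]}
{'time_s': 0.1, 'qpos': array([-73.50468955,  18.43604675,  -4.01501406,  83.16969204,
         1.29440318,  78.54001301,  -3.26044257]), 'joint_velocities': array([ 0.07303992, -0.11081389, -0.05651021, -0.21661197,  0.07014744,
        0.0003799 ,  0.01354785]), 'effort': array([-8.43468843e-04, -4.92566657e+01, -4.06274842e-01, -3.13401711e+01,
       -6.41403836e-02,  3.93008755e-02,  6.23902747e-05]), 'tool_pos': array([0.17566609, 0.62528769, 0.22154122]), 'tool_rot': array([-1.79899446e+02,  5.06984376e-03,  1.64313275e+02]), 'force': array([-0.06402125,  0.18300368, -0.14714877]), 'wrist_torque': array([-0.00580158,  0.00356393, -0.02143725]), 'grasp_force': 0.0, 'grip_width': 0.08705978836261487} 0.0187
```

View pics/scene0.png

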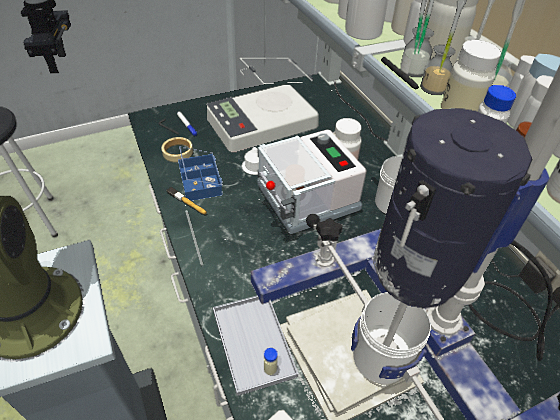

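View pics/top0.png

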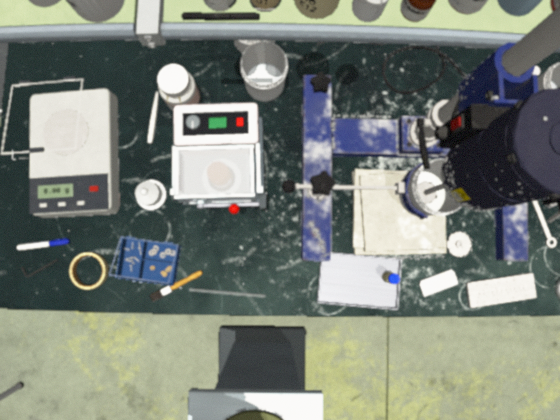

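The scene view shows the shaker (knob at about 270,185), with the tray at lower left (vial 270,360). The top view has the knob at (234,210), the shaker at about (217,155) and the tray at (360,280) with the vial at (393,279). Next I'll triangulate the knob and crop in closer.

```bash
cat > h.py <<'E'
import cv2,numpy as np
from scipy.spatial.transform import Rotation as R
from cell import env
def K(p): return np.array([[p["fx"],0,p["cx"]],[0,p["fy"],p["cy"]],[0,0,1]]),np.array([p["k1"],0,0,0,0.])
F=np.diag([1,-1,-1.])
def ray(p,uv):
    k,d=K(p); n=cv2.undistortPoints(np.array([[uv]],float),k,d)[0,0]
    E=np.array(p["extrinsics"]); r=E[:3,:3].T@F@np.array([*n,1]); return -E[:3,:3].T@E[:3,3], r/np.linalg.norm(r)
def plane(p,uv,z):
    o,r=ray(p,uv); return o+r*(z-o[2])/r[2]
def tri(a,b):
    (o1,r1),(o2,r2)=a,b
    s,t=np.linalg.lstsq(np.c_[r1,-r2],o2-o1,rcond=None)[0]; P,Q=o1+s*r1,o2+t*r2
    return (P+Q)/2,np.linalg.norm(P-Q)
def proj(p,X):
    k,d=K(p);E=np.array(p["extrinsics"]);c=(E[:3,:3]@np.atleast_2d(X).T).T+E[:3,3]
    return cv2.projectPoints((c@F)[:,None],np.zeros(3),np.zeros(3),k,d)[0][:,0]
def blob(im,col,roi):
    x0,y0,x1,y1=roi;h=cv2.cvtColor(im,cv2.COLOR_RGB2HSV)[y0:y1,x0:x1].astype(int);H,S,V=h[...,0],h[...,1],h[...,2]
    m={"red":((H<8)|(H>172))&(S>150)&(V>80),"blue":(H>105)&(H<130)&(S>150)&(V>100)}[col]
    ys,xs=np.nonzero(m);return np.array([xs.mean()+x0,ys.mean()+y0]),len(xs)
E
python3 - <<'E'
from h import *
s=cv2.imread("pics/scene0.png")[...,::-1].copy();t=cv2.imread("pics/top0.png")[...,::-1].copy()
ps,pt=env.camera_params("scene"),env.camera_params("top")
a=blob(s,"red",(255,170,285,200));b=blob(t,"red",(222,198,246,222));print(a,b,tri(ray(ps,a[0]),ray(pt,b[0])))
a=blob(s,"blue",(255,340,285,375));b=blob(t,"blue",(383,268,403,290));print(a,b,tri(ray(ps,a[0]),ray(pt,b[0])))
A=cv2.resize(t[95:215,125:275],(750,600),interpolation=cv2.INTER_CUBIC)
cv2.imwrite("pics/c1.png",A[...,::-1])
B=cv2.resize(s[125:245,235:385],(750,600),interpolation=cv2.INTER_CUBIC)
cv2.imwrite("pics/c2.png",B[...,::-1])
E
```

```text
(array([270.0625 , 184.84375]), 64) (array([233.59756098, 208.7804878 ]), 82) (array([0.57022829, 0.04718844, 0.12523232]), np.float64(0.0002906755900787866))
(array([270.2       , 354.26428571]), 140) (array([393.43421053, 278.18421053]), 76) (array([ 0.42481927, -0.30762816,  0.06307981]), np.float64(0.0013765133944665271))
```

View pics/c1.png

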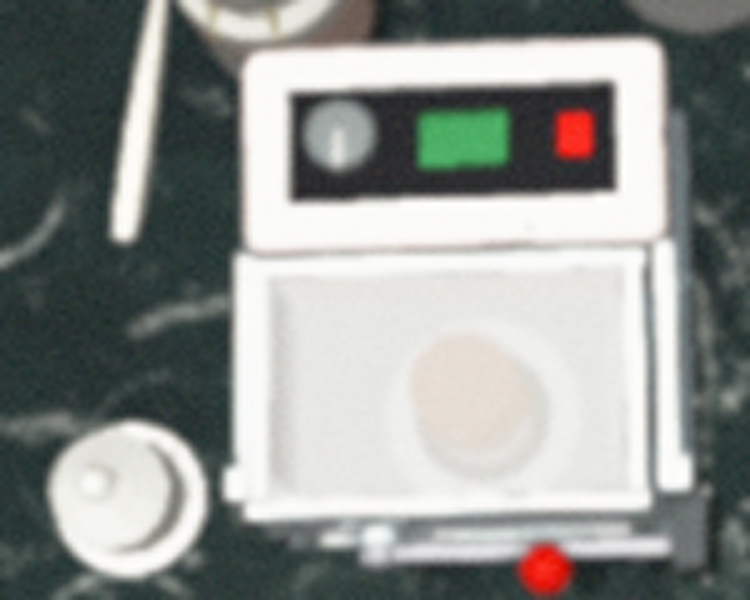

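View pics/c2.png

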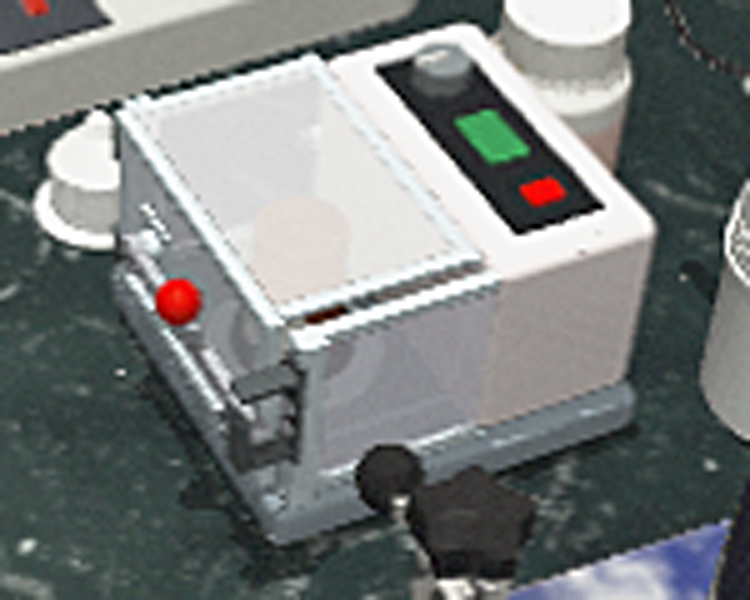

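The top crop shows the roof's front edge from (250,512) to (648,500), the lid at about (465,390), and the knob at (545,570). The second crop shows the bar and the dark catch at about (265,410). Next I'll compute the shaker yaw, hinge, jar and tray.

```bash
python3 - <<'E'
from h import *
pt=env.camera_params("top");ps=env.camera_params("scene")
t=lambda u,v:(125+u/5-.4,95+v/5-.4)
P=lambda u,v,z:plane(pt,t(u,v),z)[:2]
for n,a,b,z in(("roofFront",(250,512),(648,500),.143),("roofBack",(240,258),(640,255),.143),("roofL",(240,258),(252,512),.143),("hous top",(246,50),(662,42),.143),("housR",(664,60),(664,230),.143),("sideR",(668,245),(680,485),.138)):
    A,B=P(*a,z),P(*b,z);d=B-A;print(n,A.round(4),B.round(4),"len",np.linalg.norm(d).round(4),"ang",np.degrees(np.arctan2(d[1],d[0])).round(1))
print("lid",P(465,393,.116))
# tray mask
im=cv2.imread("pics/top0.png");h=cv2.cvtColor(im,cv2.COLOR_BGR2HSV)
m=np.zeros(h.shape[:2],np.uint8);m[250:312,312:408]=((h[250:312,312:408,1]<60)&(h[250:312,312:408,2]>110))*255
c=max(cv2.findContours(m,0,2)[0],key=cv2.contourArea);r=cv2.minAreaRect(c);bx=cv2.boxPoints(r)
W=np.array([plane(pt,q,.012)[:2] for q in bx]);print("tray",W.round(3),W.mean(0),[np.linalg.norm(W[i]-W[i-1]).round(3) for i in range(4)])
d=[W[i]-W[i-1] for i in range(4)];d=max(d,key=np.linalg.norm);d*=np.sign(d[1]);print(np.degrees(np.arctan2(d[1],d[0])))
E
```

```text
roofFront [0.5914 0.1683] [0.5987 0.0037] len 0.1648 ang -87.5
roofBack [0.6984 0.1764] [0.7016 0.0089] len 0.1675 ang -88.9
roofL [0.6984 0.1764] [0.5914 0.1675] len 0.1073 ang -175.2
hous top [0.7883 0.1775] [0.7935 0.0014] len 0.1761 ang -88.3
housR [7.857e-01 4.000e-04] [ 0.7124 -0.0009] len 0.0733 ang -178.9
sideR [ 0.7073 -0.0025] [ 0.6058 -0.0093] len 0.1017 ang -176.2
lid [0.64713509 0.08387832]
tray [[ 0.487 -0.129]
 [ 0.489 -0.355]
 [ 0.345 -0.355]
 [ 0.344 -0.13 ]] [ 0.41626313 -0.24253089] [np.float64(0.142), np.float64(0.226), np.float64(0.144), np.float64(0.225)]
90.64815870908816
```

```bash
cat >> h.py <<'E'
def rows(p1,yaw1,n,p0=None,rot0=None):
    "rows from present pose to p1, tool straight down at yaw1"
    o=env.get_obs();p0=o["tool_pos"] if p0 is None else np.array(p0)
    R0=R.from_euler("xyz",o["tool_rot"] if rot0 is None else rot0,degrees=True);R1=R.from_euler("xyz",[180,0,yaw1],degrees=True)
    w=(R0.inv()*R1).as_rotvec();out=[]
    d=(np.array(p1)-p0)/n
    for i in range(n):
        Ri=R0*R.from_rotvec(w*i/n);s=Ri.inv().apply(d)*100;a=np.degrees(w)/n
        out.append("{"+",".join(f'"{k}":{v:.2f}' for k,v in zip(("x","y","z","ax","ay","az"),[*s,*a]) if abs(v)>.004)+"}")
    print("dist mm",(np.linalg.norm(d)*1000).round(1));print("\n".join(out))
E
python3 - <<'E'
from h import *
pt=env.camera_params("top")
W=np.array([plane(pt,q,.016) for q in((321,254),(400,257),(398,308),(319,304))]);print(W.round(3),W.mean(0))
rows([.570,.047,.20],182.3,15)
E
```

```text
[[ 0.477 -0.15   0.016]
 [ 0.472 -0.337  0.016]
 [ 0.353 -0.332  0.016]
 [ 0.361 -0.146  0.016]] [ 0.4159343 -0.241424   0.016    ]
dist mm 46.7
{"x":-3.57,"y":-3.00,"z":0.15,"ax":-0.01,"az":-1.20}
{"x":-3.51,"y":-3.07,"z":0.15,"ax":-0.01,"az":-1.20}
{"x":-3.44,"y":-3.15,"z":0.15,"ax":-0.01,"az":-1.20}
{"x":-3.38,"y":-3.22,"z":0.15,"ax":-0.01,"az":-1.20}
{"x":-3.31,"y":-3.29,"z":0.15,"ax":-0.01,"az":-1.20}
{"x":-3.24,"y":-3.36,"z":0.15,"ax":-0.01,"az":-1.20}
{"x":-3.17,"y":-3.42,"z":0.15,"ax":-0.01,"az":-1.20}
{"x":-3.10,"y":-3.49,"z":0.15,"ax":-0.01,"az":-1.20}
{"x":-3.02,"y":-3.55,"z":0.15,"ax":-0.01,"az":-1.20}
{"x":-2.95,"y":-3.62,"z":0.15,"ax":-0.01,"az":-1.20}
{"x":-2.87,"y":-3.68,"z":0.15,"ax":-0.01,"az":-1.20}
{"x":-2.79,"y":-3.74,"z":0.15,"ax":-0.01,"az":-1.20}
{"x":-2.72,"y":-3.79,"z":0.14,"ax":-0.01,"az":-1.20}
{"x":-2.64,"y":-3.85,"z":0.14,"ax":-0.01,"az":-1.20}
{"x":-2.55,"y":-3.91,"z":0.14,"ax":-0.01,"az":-1.20}
```

Emit:
jog_arm([
  {"x":-3.6,"y":-3.0,"z":0.15,"az":-1.2},
  {"x":-3.5,"y":-3.1,"z":0.15,"az":-1.2},
  {"x":-3.4,"y":-3.1,"z":0.15,"az":-1.2},
  {"x":-3.4,"y":-3.2,"z":0.15,"az":-1.2},
  {"x":-3.3,"y":-3.3,"z":0.15,"az":-1.2},
], claw=0.05, squeeze=7)

```text
$.motion[0]: bad value
```

Emit:
jog_arm([
  {"x":-3.2,"y":-3.4,"z":0.15,"az":-1.2},
  {"x":-3.2,"y":-3.4,"z":0.15,"az":-1.2},
  {"x":-3.1,"y":-3.5,"z":0.15,"az":-1.2},
  {"x":-3.0,"y":-3.6,"z":0.15,"az":-1.2},
  {"x":-3.0,"y":-3.6,"z":0.15,"az":-1.2},
])

```text
$.motion[0]: bad value
```

Emit:
jog_arm([
  {"x":-2.9,"y":-3.7,"z":0.15,"az":-1.2},
  {"x":-2.8,"y":-3.7,"z":0.15,"az":-1.2},
  {"x":-2.7,"y":-3.8,"z":0.15,"az":-1.2},
  {"x":-2.6,"y":-3.8,"z":0.15,"az":-1.2},
  {"x":-2.6,"y":-3.9,"z":0.15,"az":-1.2},
])

```text
$.motion[0]: bad value
```

Emit:
jog_arm([
  {"x":-3.6,"y":-3.0,"z":0.15,"ax":0,"ay":0,"az":-1.2},
  {"x":-3.5,"y":-3.1,"z":0.15,"ax":0,"ay":0,"az":-1.2},
  {"x":-3.4,"y":-3.1,"z":0.15,"ax":0,"ay":0,"az":-1.2},
  {"x":-3.4,"y":-3.2,"z":0.15,"ax":0,"ay":0,"az":-1.2},
  {"x":-3.3,"y":-3.3,"z":0.15,"ax":0,"ay":0,"az":-1.2},
], claw=0.05, squeeze=7)

```text
time_s: 0.6
tool_pos: [0.3079, 0.4314, 0.2146]
tool_rot: [-180.0, -0.0, 170.4]
force: [-0.3, 0.2, 0.2]
grip_width: 0.0551
grasp_force: 0.0
```

Emit:
jog_arm([
  {"x":-3.2,"y":-3.4,"z":0.15,"ax":0,"ay":0,"az":-1.2},
  {"x":-3.2,"y":-3.4,"z":0.15,"ax":0,"ay":0,"az":-1.2},
  {"x":-3.1,"y":-3.5,"z":0.15,"ax":0,"ay":0,"az":-1.2},
  {"x":-3.0,"y":-3.6,"z":0.15,"ax":0,"ay":0,"az":-1.2},
  {"x":-3.0,"y":-3.6,"z":0.15,"ax":0,"ay":0,"az":-1.2},
])

```text
time_s: 1.1
tool_pos: [0.4393, 0.2382, 0.2074]
tool_rot: [180.0, -0.0, 176.4]
force: [1.0, -0.1, -0.1]
grip_width: 0.0455
grasp_force: 0.0
```

Emit:
jog_arm([
  {"x":-2.9,"y":-3.7,"z":0.15,"ax":0,"ay":0,"az":-1.2},
  {"x":-2.8,"y":-3.7,"z":0.15,"ax":0,"ay":0,"az":-1.2},
  {"x":-2.7,"y":-3.8,"z":0.15,"ax":0,"ay":0,"az":-1.2},
  {"x":-2.6,"y":-3.8,"z":0.15,"ax":0,"ay":0,"az":-1.2},
  {"x":-2.6,"y":-3.9,"z":0.15,"ax":0,"ay":0,"az":-1.2},
])

```text
time_s: 1.6
tool_pos: [0.571, 0.0465, 0.1998]
tool_rot: [180.0, -0.0, -177.6]
force: [-0.3, 0.3, 0.1]
grip_width: 0.0457
grasp_force: 0.0
```

```bash
python3 - <<'E'
from h import *
p=env.camera_params("wrist");im=env.read_camera("wrist");cv2.imwrite("pics/w1.png",im[...,::-1])
E=np.array(p["extrinsics"]);print("cam",(-E[:3,:3].T@E[:3,3]).round(3))
b,n=blob(im,"red",(0,0,560,420));print(b,n,plane(p,b,.126));print(env.get_obs()["force"])
E
```

```text
cam [0.492 0.042 0.361]
[282.47969925 224.0075188 ] 665 [0.57134129 0.04549005 0.126     ]
[ 2.63985187 -7.05271771  0.35536646]
```

View pics/w1.png

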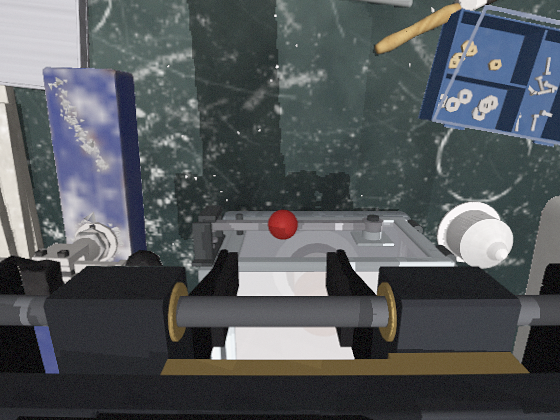

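The wrist view shows the knob at (282,224) centred between the fingers, the catch at (208,240) and a black clamp knob at (145,260). I'll check that clamp's location and whether the force is only a transient.

```bash
python3 - <<'E'
from h import *
ps,pt=env.camera_params("scene"),env.camera_params("top")
print(tri(ray(ps,(312.6,219.5)),ray(pt,(288.5,186.5))))
print(tri(ray(ps,(328.5,228)),ray(pt,(322,184))))
for i in range(3):
    env.read_camera("wrist");o=env.get_obs();print(o["force"].round(2),o["tool_pos"].round(4))
E
```

```text
(array([ 0.62269092, -0.06850495,  0.10413312]), np.float64(0.0006002039524716332))
(array([ 0.62215422, -0.13574527,  0.14654757]), np.float64(0.0004038037596157717))
[-0.04 -1.01  0.22] [0.5726 0.0397 0.1996]
[ 0.03  0.88 -0.74] [0.5712 0.0437 0.1994]
[ 0.05  1.36 -0.41] [0.5704 0.0466 0.1994]
```

Emit:
jog_arm([
  {"x":0,"y":0,"z":2.5,"ax":0,"ay":0,"az":0},
  {"x":0,"y":0,"z":2.5,"ax":0,"ay":0,"az":0},
  {"x":0,"y":0,"z":2.0,"ax":0,"ay":0,"az":0},
  {"x":0,"y":0,"z":1.5,"ax":0,"ay":0,"az":0},
  {"x":0,"y":0,"z":0.8,"ax":0,"ay":0,"az":0},
])

```text
time_s: 2.3
tool_pos: [0.5693, 0.0495, 0.1056]
tool_rot: [180.0, -0.1, -177.6]
force: [0.7, -0.1, -0.1]
grip_width: 0.0458
grasp_force: 0.0
```

Emit:
jog_arm([
  {"x":0,"y":0,"z":0,"ax":0,"ay":0,"az":0},
  {"x":0,"y":0,"z":0,"ax":0,"ay":0,"az":0},
  {"x":0,"y":0,"z":0,"ax":0,"ay":0,"az":0},
  {"x":0,"y":0,"z":0,"ax":0,"ay":0,"az":0},
  {"x":0,"y":0,"z":0,"ax":0,"ay":0,"az":0},
])

```text
time_s: 2.8
tool_pos: [0.5709, 0.048, 0.1077]
tool_rot: [180.0, 0.1, -177.7]
force: [-0.5, -0.6, 0.5]
grip_width: 0.0456
grasp_force: 0.0
```

Emit:
jog_arm([
  {"x":0,"y":0,"z":0,"ax":0,"ay":0,"az":0},
  {"x":0,"y":0,"z":0,"ax":0,"ay":0,"az":0},
  {"x":0,"y":0,"z":0,"ax":0,"ay":0,"az":0},
  {"x":0,"y":0,"z":0,"ax":0,"ay":0,"az":0},
  {"x":0,"y":0,"z":0,"ax":0,"ay":0,"az":0},
], claw=-1, squeeze=7)

```text
time_s: 3.3
tool_pos: [0.5705, 0.0469, 0.107]
tool_rot: [-179.9, -0.0, -177.7]
force: [0.1, -2.0, 0.1]
grip_width: 0.0208
grasp_force: 7.0
```

Emit:
jog_arm([
  {"x":0,"y":0,"z":0,"ax":0,"ay":0,"az":0},
  {"x":0,"y":0,"z":0,"ax":0,"ay":0,"az":0},
  {"x":0,"y":0,"z":0,"ax":0,"ay":0,"az":0},
  {"x":0,"y":0,"z":0,"ax":0,"ay":0,"az":0},
  {"x":0,"y":0,"z":0,"ax":0,"ay":0,"az":0},
])

```text
time_s: 3.8
tool_pos: [0.5705, 0.0471, 0.1071]
tool_rot: [-179.9, -0.0, -177.7]
force: [0.0, -5.1, 0.7]
grip_width: 0.0212
grasp_force: 7.0
```

Emit:
jog_arm([
  {"x":0,"y":0,"z":-0.05,"ax":0,"ay":0,"az":0},
  {"x":0,"y":0,"z":-0.05,"ax":0,"ay":0,"az":0},
  {"x":0,"y":0,"z":-0.05,"ax":0,"ay":0,"az":0},
  {"x":0,"y":0,"z":-0.05,"ax":0,"ay":0,"az":0},
  {"x":0,"y":0,"z":0,"ax":0,"ay":0,"az":0},
])

```text
time_s: 4.3
tool_pos: [0.5705, 0.048, 0.1092]
tool_rot: [180.0, -0.0, -177.7]
force: [-0.4, -4.0, 1.0]
grip_width: 0.0213
grasp_force: 7.0
```

Emit:
jog_arm([
  {"x":0,"y":0.01,"z":-0.05,"ax":0,"ay":0,"az":0},
  {"x":0,"y":0.01,"z":-0.05,"ax":0,"ay":0,"az":0},
  {"x":0,"y":0.01,"z":-0.05,"ax":0,"ay":0,"az":0},
  {"x":0,"y":0.01,"z":0,"ax":0,"ay":0,"az":0},
  {"x":0,"y":0,"z":0,"ax":0,"ay":0,"az":0},
])

```text
time_s: 4.8
tool_pos: [0.5705, 0.0486, 0.1106]
tool_rot: [180.0, -0.0, -177.7]
force: [-0.8, -3.4, -0.8]
grip_width: 0.021
grasp_force: 7.0
```

Emit:
jog_arm([
  {"x":0,"y":0,"z":-0.05,"ax":0,"ay":0,"az":0},
  {"x":0,"y":0,"z":-0.05,"ax":0,"ay":0,"az":0},
  {"x":0,"y":0,"z":0,"ax":0,"ay":0,"az":0},
  {"x":0,"y":0,"z":0,"ax":0,"ay":0,"az":0},
  {"x":0,"y":0,"z":0,"ax":0,"ay":0,"az":0},
])

```text
time_s: 5.3
tool_pos: [0.5704, 0.049, 0.1116]
tool_rot: [180.0, -0.0, -177.7]
force: [-0.4, -2.0, -0.3]
grip_width: 0.021
grasp_force: 7.0
```

Emit:
jog_arm([
  {"x":0,"y":0.03,"z":-0.05,"ax":0,"ay":0,"az":0},
  {"x":0,"y":0.02,"z":-0.05,"ax":0,"ay":0,"az":0},
  {"x":0,"y":0,"z":0,"ax":0,"ay":0,"az":0},
  {"x":0,"y":0,"z":0,"ax":0,"ay":0,"az":0},
  {"x":0,"y":0,"z":0,"ax":0,"ay":0,"az":0},
])

```text
time_s: 5.8
tool_pos: [0.5704, 0.0494, 0.1125]
tool_rot: [180.0, -0.0, -177.7]
force: [-0.8, -0.7, -2.2]
grip_width: 0.0207
grasp_force: 7.0
```

Emit:
jog_arm([
  {"x":0,"y":0.03,"z":-0.05,"ax":0,"ay":0,"az":0},
  {"x":0,"y":0,"z":0,"ax":0,"ay":0,"az":0},
  {"x":0,"y":0,"z":0,"ax":0,"ay":0,"az":0},
  {"x":0,"y":0,"z":0,"ax":0,"ay":0,"az":0},
  {"x":0,"y":0,"z":0,"ax":0,"ay":0,"az":0},
])

```text
time_s: 6.3
tool_pos: [0.5704, 0.0496, 0.113]
tool_rot: [180.0, -0.0, -177.7]
force: [-0.5, 0.9, -3.0]
grip_width: 0.0211
grasp_force: 7.0
```

Emit:
jog_arm([
  {"x":0,"y":0.03,"z":-0.05,"ax":0,"ay":0,"az":0},
  {"x":0,"y":0,"z":0,"ax":0,"ay":0,"az":0},
  {"x":0,"y":0,"z":0,"ax":0,"ay":0,"az":0},
  {"x":0,"y":0,"z":0,"ax":0,"ay":0,"az":0},
  {"x":0,"y":0,"z":0,"ax":0,"ay":0,"az":0},
])

```text
time_s: 6.8
tool_pos: [0.5704, 0.0498, 0.1135]
tool_rot: [180.0, -0.0, -177.7]
force: [-0.7, 1.2, -3.6]
grip_width: 0.021
grasp_force: 7.0
```

Emit:
jog_arm([
  {"x":0,"y":0.05,"z":-0.05,"ax":0,"ay":0,"az":0},
  {"x":0,"y":0.05,"z":-0.05,"ax":0,"ay":0,"az":0},
  {"x":0,"y":0,"z":0,"ax":0,"ay":0,"az":0},
  {"x":0,"y":0,"z":0,"ax":0,"ay":0,"az":0},
  {"x":0,"y":0,"z":0,"ax":0,"ay":0,"az":0},
])

```text
time_s: 7.3
tool_pos: [0.5705, 0.0503, 0.1147]
tool_rot: [-180.0, 0.0, -177.7]
force: [-0.2, 0.3, -1.9]
grip_width: 0.0211
grasp_force: 7.0
```

Emit:
jog_arm([
  {"x":0,"y":0.03,"z":-0.05,"ax":0,"ay":0,"az":0},
  {"x":0,"y":0.03,"z":-0.05,"ax":0,"ay":0,"az":0},
  {"x":0,"y":0,"z":0,"ax":0,"ay":0,"az":0},
  {"x":0,"y":0,"z":0,"ax":0,"ay":0,"az":0},
  {"x":0,"y":0,"z":0,"ax":0,"ay":0,"az":0},
])

```text
time_s: 7.8
tool_pos: [0.5704, 0.0509, 0.1157]
tool_rot: [-180.0, 0.0, -177.7]
force: [-0.2, -1.0, -2.3]
grip_width: 0.0213
grasp_force: 7.0
```

Emit:
jog_arm([
  {"x":0,"y":0.03,"z":-0.05,"ax":0,"ay":0,"az":0},
  {"x":0,"y":0.03,"z":-0.05,"ax":0,"ay":0,"az":0},
  {"x":0,"y":0,"z":0,"ax":0,"ay":0,"az":0},
  {"x":0,"y":0,"z":0,"ax":0,"ay":0,"az":0},
  {"x":0,"y":0,"z":0,"ax":0,"ay":0,"az":0},
])

```text
time_s: 8.3
tool_pos: [0.5704, 0.0514, 0.1167]
tool_rot: [-180.0, 0.0, -177.7]
force: [-1.1, -1.6, -1.7]
grip_width: 0.021
grasp_force: 7.0
```

Emit:
jog_arm([
  {"x":0,"y":0.03,"z":-0.05,"ax":0,"ay":0,"az":0},
  {"x":0,"y":0.03,"z":-0.05,"ax":0,"ay":0,"az":0},
  {"x":0,"y":0,"z":0,"ax":0,"ay":0,"az":0},
  {"x":0,"y":0,"z":0,"ax":0,"ay":0,"az":0},
  {"x":0,"y":0,"z":0,"ax":0,"ay":0,"az":0},
])

```text
time_s: 8.8
tool_pos: [0.5704, 0.052, 0.1177]
tool_rot: [-180.0, 0.0, -177.7]
force: [-1.4, -3.4, 0.4]
grip_width: 0.0208
grasp_force: 7.0
```

Emit:
jog_arm([
  {"x":0,"y":0.02,"z":-0.05,"ax":0,"ay":0,"az":0},
  {"x":0,"y":0.03,"z":-0.05,"ax":0,"ay":0,"az":0},
  {"x":0,"y":0,"z":0,"ax":0,"ay":0,"az":0},
  {"x":0,"y":0,"z":0,"ax":0,"ay":0,"az":0},
  {"x":0,"y":0,"z":0,"ax":0,"ay":0,"az":0},
])

```text
time_s: 9.3
tool_pos: [0.5704, 0.0525, 0.1187]
tool_rot: [-180.0, 0.0, -177.7]
force: [-2.1, -3.2, -0.2]
grip_width: 0.0212
grasp_force: 7.0
```

Emit:
jog_arm([
  {"x":0,"y":0,"z":-0.05,"ax":0,"ay":0,"az":0},
  {"x":0,"y":0,"z":-0.05,"ax":0,"ay":0,"az":0},
  {"x":0,"y":0,"z":0,"ax":0,"ay":0,"az":0},
  {"x":0,"y":0,"z":0,"ax":0,"ay":0,"az":0},
  {"x":0,"y":0,"z":0,"ax":0,"ay":0,"az":0},
])

```text
time_s: 9.8
tool_pos: [0.5703, 0.053, 0.1196]
tool_rot: [180.0, 0.0, -177.7]
force: [-0.9, -2.7, -0.4]
grip_width: 0.0211
grasp_force: 7.0
```

Emit:
jog_arm([
  {"x":0,"y":0.02,"z":-0.05,"ax":0,"ay":0,"az":0},
  {"x":0,"y":0,"z":0,"ax":0,"ay":0,"az":0},
  {"x":0,"y":0,"z":0,"ax":0,"ay":0,"az":0},
  {"x":0,"y":0,"z":0,"ax":0,"ay":0,"az":0},
  {"x":0,"y":0,"z":0,"ax":0,"ay":0,"az":0},
])

```text
time_s: 10.3
tool_pos: [0.5703, 0.0533, 0.1201]
tool_rot: [180.0, 0.0, -177.7]
force: [-1.4, -1.1, -0.7]
grip_width: 0.0208
grasp_force: 7.0
```

```bash
python3 - <<'E'
from h import *
s=env.read_camera("scene");cv2.imwrite("pics/s2.png",cv2.resize(s[140:260,225:345],(600,600),interpolation=cv2.INTER_CUBIC)[...,::-1])
p=env.camera_params("wrist");w=env.read_camera("wrist")
b,n=blob(w,"red",(200,180,360,420));print(b,n,env.get_obs()["tool_pos"]);
E
```

```text
[281.7666113  281.79152824] 1204 [0.57032257 0.05325825 0.1200515 ]
```

View pics/s2.png

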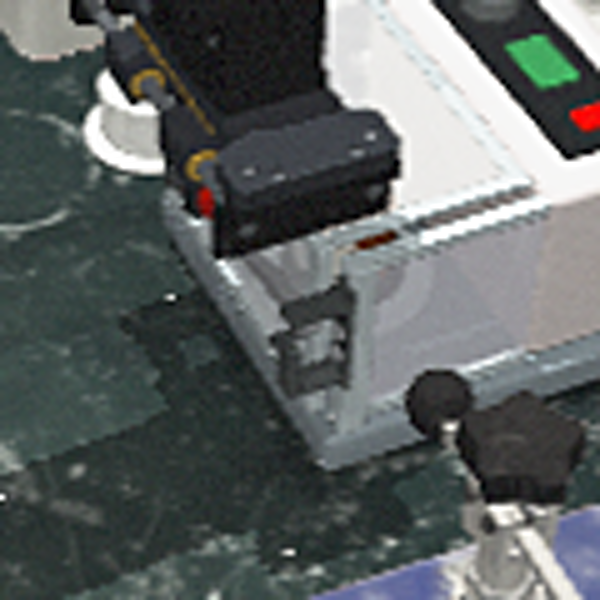

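The crop shows the bar raised: its nose (about 315,340) sits between the hood (320,305) and the tooth (310,375) of the catch. I'll keep feeling for the hood in small steps.

Emit:
jog_arm([
  {"x":0,"y":0.03,"z":-0.05,"ax":0,"ay":0,"az":0},
  {"x":0,"y":0,"z":0,"ax":0,"ay":0,"az":0},
  {"x":0,"y":0,"z":0,"ax":0,"ay":0,"az":0},
  {"x":0,"y":0,"z":0,"ax":0,"ay":0,"az":0},
  {"x":0,"y":0,"z":0,"ax":0,"ay":0,"az":0},
])

```text
time_s: 10.9
tool_pos: [0.5703, 0.0535, 0.1206]
tool_rot: [180.0, 0.0, -177.7]
force: [-0.4, 0.0, -2.9]
grip_width: 0.0208
grasp_force: 7.0
```

Emit:
jog_arm([
  {"x":0,"y":0.03,"z":-0.05,"ax":0,"ay":0,"az":0},
  {"x":0,"y":0,"z":0,"ax":0,"ay":0,"az":0},
  {"x":0,"y":0,"z":0,"ax":0,"ay":0,"az":0},
  {"x":0,"y":0,"z":0,"ax":0,"ay":0,"az":0},
  {"x":0,"y":0,"z":0,"ax":0,"ay":0,"az":0},
])

```text
time_s: 11.4
tool_pos: [0.5703, 0.0538, 0.1211]
tool_rot: [180.0, 0.0, -177.7]
force: [-0.5, 0.5, -2.3]
grip_width: 0.0207
grasp_force: 7.0
```

Emit:
jog_arm([
  {"x":0,"y":0.04,"z":-0.05,"ax":0,"ay":0,"az":0},
  {"x":0,"y":0,"z":0,"ax":0,"ay":0,"az":0},
  {"x":0,"y":0,"z":0,"ax":0,"ay":0,"az":0},
  {"x":0,"y":0,"z":0,"ax":0,"ay":0,"az":0},
  {"x":0,"y":0,"z":0,"ax":0,"ay":0,"az":0},
])

```text
time_s: 11.9
tool_pos: [0.5702, 0.0539, 0.1213]
tool_rot: [-180.0, -0.0, -177.7]
force: [1.0, -0.5, -6.4]
grip_width: 0.0211
grasp_force: 7.0
```

Emit:
jog_arm([
  {"x":0,"y":0.04,"z":-0.05,"ax":0,"ay":0,"az":0},
  {"x":0,"y":0,"z":0,"ax":0,"ay":0,"az":0},
  {"x":0,"y":0,"z":0,"ax":0,"ay":0,"az":0},
  {"x":0,"y":0,"z":0,"ax":0,"ay":0,"az":0},
  {"x":0,"y":0,"z":0,"ax":0,"ay":0,"az":0},
])

```text
time_s: 12.4
tool_pos: [0.5701, 0.0539, 0.1216]
tool_rot: [-180.0, -0.0, -177.7]
force: [3.1, -2.8, -11.1]
grip_width: 0.0213
grasp_force: 7.0
```

Emit:
jog_arm([
  {"x":0,"y":-0.05,"z":0.1,"ax":0,"ay":0,"az":0},
  {"x":0,"y":-0.05,"z":0.1,"ax":0,"ay":0,"az":0},
  {"x":0,"y":0,"z":0,"ax":0,"ay":0,"az":0},
  {"x":0,"y":0,"z":0,"ax":0,"ay":0,"az":0},
  {"x":0,"y":0,"z":0,"ax":0,"ay":0,"az":0},
])

```text
time_s: 12.9
tool_pos: [0.5703, 0.0536, 0.1208]
tool_rot: [180.0, 0.0, -177.7]
force: [-2.0, -2.5, 0.5]
grip_width: 0.0211
grasp_force: 7.0
```

```bash
python3 - <<'E'
from h import *
o=env.get_obs();b=o["tool_pos"];hg=np.array([.594,.171]);print(b,o["force"],o["tool_rot"])
# arc about hinge, 40 rows to 1.5 rad + : print per-row tool shifts for step angle d with yaw following
v=b[:2]-hg;y0=180+2.3
for dps in(2.0,5.0,7.5):
    th=np.radians(-dps);d=R.from_rotvec([0,0,th]).as_matrix()[:2,:2]@v-v
    y=np.radians(y0);x=d@[np.cos(y),np.sin(y)];yy=d@[np.sin(y),-np.cos(y)];print(dps,(x*100).round(3),(yy*100).round(3),np.linalg.norm(v))
E
```

```text
[0.57034297 0.05358558 0.12079548] [-1.97274058 -2.46842132  0.46020769] [ 1.79965178e+02  2.10571121e-02 -1.77681412e+02]
2.0 0.404 0.106 0.11977395948627914
5.0 1.003 0.291 0.11977395948627914
7.5 1.495 0.47 0.11977395948627914
```

Emit:
jog_arm([
  {"x":0,"y":-0.04,"z":0.06,"ax":0,"ay":0,"az":0},
  {"x":0,"y":0,"z":0,"ax":0,"ay":0,"az":0},
  {"x":0.1,"y":0.03,"z":0,"ax":0,"ay":0,"az":0.5},
  {"x":0.1,"y":0.03,"z":0,"ax":0,"ay":0,"az":0.5},
  {"x":0.1,"y":0.03,"z":0,"ax":0,"ay":0,"az":0.5},
])

```text
time_s: 13.4
tool_pos: [0.568, 0.0536, 0.1199]
tool_rot: [-180.0, 0.1, -179.2]
force: [-0.4, -2.7, 2.2]
grip_width: 0.0208
grasp_force: 7.0
```

Emit:
jog_arm([
  {"x":0.1,"y":0.03,"z":0,"ax":0,"ay":0,"az":0.5},
  {"x":0.1,"y":0.03,"z":0,"ax":0,"ay":0,"az":0.5},
  {"x":0.1,"y":0.03,"z":0,"ax":0,"ay":0,"az":0.5},
  {"x":0,"y":0,"z":0,"ax":0,"ay":0,"az":0},
  {"x":0,"y":0,"z":0,"ax":0,"ay":0,"az":0},
])

```text
time_s: 13.9
tool_pos: [0.5642, 0.0544, 0.1195]
tool_rot: [-180.0, -0.0, 179.3]
force: [0.7, -2.8, 2.7]
grip_width: 0.021
grasp_force: 7.0
```

Emit:
jog_arm([
  {"x":0,"y":-0.02,"z":-0.05,"ax":0,"ay":0,"az":0},
  {"x":0.1,"y":0.02,"z":0,"ax":0,"ay":0,"az":0.5},
  {"x":0.1,"y":0.02,"z":0,"ax":0,"ay":0,"az":0.5},
  {"x":0.1,"y":0.02,"z":0,"ax":0,"ay":0,"az":0.5},
  {"x":0,"y":0,"z":0,"ax":0,"ay":0,"az":0},
])

```text
time_s: 14.4
tool_pos: [0.561, 0.0554, 0.1199]
tool_rot: [180.0, -0.0, 177.8]
force: [-0.1, -2.2, 1.0]
grip_width: 0.0212
grasp_force: 7.0
```

Emit:
jog_arm([
  {"x":0.2,"y":0.05,"z":0,"ax":0,"ay":0,"az":1},
  {"x":0.2,"y":0.05,"z":0,"ax":0,"ay":0,"az":1},
  {"x":0.2,"y":0.05,"z":0,"ax":0,"ay":0,"az":1},
  {"x":0.2,"y":0.05,"z":0,"ax":0,"ay":0,"az":1},
  {"x":0,"y":0,"z":0,"ax":0,"ay":0,"az":0},
])

```text
time_s: 14.9
tool_pos: [0.5529, 0.0581, 0.1199]
tool_rot: [180.0, -0.0, 173.8]
force: [-1.4, -0.6, 0.1]
grip_width: 0.0211
grasp_force: 7.0
```

Emit:
jog_arm([
  {"x":1.0,"y":0.28,"z":0,"ax":0,"ay":0,"az":5},
  {"x":1.0,"y":0.28,"z":0,"ax":0,"ay":0,"az":5},
  {"x":1.0,"y":0.28,"z":0,"ax":0,"ay":0,"az":5},
  {"x":1.0,"y":0.28,"z":0,"ax":0,"ay":0,"az":5},
  {"x":0,"y":0,"z":0,"ax":0,"ay":0,"az":0},
])

```text
time_s: 15.4
tool_pos: [0.5162, 0.0798, 0.1198]
tool_rot: [179.9, -0.1, 153.9]
force: [0.5, 1.0, -0.7]
grip_width: 0.021
grasp_force: 7.0
```

```bash
python3 - <<'E'
from h import *
o=env.get_obs();b=o["tool_pos"];hg=np.array([.594,.171]);v=b[:2]-hg;print(b,o["force"],o["qpos"].round(0),np.linalg.norm(v),np.degrees(np.arctan2(v[1],v[0])), o["tool_rot"][2])
E
```

```text
[0.51623804 0.07980333 0.11976792] [ 0.52036917  0.96608841 -0.70692205] [-37.   8.  28. 109.  -4.  64.  56.] 0.11984888126118584 -130.45370215154432 153.9332233785183
```

Emit:
jog_arm([
  {"x":1.0,"y":0.28,"z":0,"ax":0,"ay":0,"az":5},
  {"x":1.0,"y":0.28,"z":0,"ax":0,"ay":0,"az":5},
  {"x":1.0,"y":0.28,"z":0,"ax":0,"ay":0,"az":5},
  {"x":1.0,"y":0.28,"z":0,"ax":0,"ay":0,"az":5},
  {"x":1.0,"y":0.28,"z":0,"ax":0,"ay":0,"az":5},
])

```text
time_s: 15.9
tool_pos: [0.4864, 0.1191, 0.1201]
tool_rot: [179.9, 0.0, 128.8]
force: [2.7, 0.7, -3.0]
grip_width: 0.0213
grasp_force: 7.0
```

Emit:
jog_arm([
  {"x":1.0,"y":0.28,"z":0,"ax":0,"ay":0,"az":5},
  {"x":1.0,"y":0.28,"z":0,"ax":0,"ay":0,"az":5},
  {"x":1.0,"y":0.28,"z":0,"ax":0,"ay":0,"az":5},
  {"x":1.0,"y":0.28,"z":0,"ax":0,"ay":0,"az":5},
  {"x":0.8,"y":0.22,"z":0,"ax":0,"ay":0,"az":4},
])

```text
time_s: 16.4
tool_pos: [0.4747, 0.167, 0.12]
tool_rot: [179.9, 0.0, 104.8]
force: [1.6, -0.8, -1.4]
grip_width: 0.0209
grasp_force: 7.0
```

```bash
python3 - <<'E'
from h import *
o=env.get_obs();b=o["tool_pos"];hg=np.array([.594,.171]);v=b[:2]-hg;print(b,o["force"],o["qpos"].round(0),np.linalg.norm(v),np.degrees(np.arctan2(v[1],v[0]))%360-258.6, o["tool_rot"][2])
E
```

```text
[0.47471288 0.16701633 0.1199842 ] [ 1.64805929 -0.8480769  -1.36211761] [-47.   5.  25. 112.  -2.  64.  -5.] 0.11935362118431492 -76.68728310841124 104.79565223648235
```

Emit:
jog_arm([
  {"x":0.8,"y":0.2,"z":0,"ax":0,"ay":0,"az":4},
  {"x":0.8,"y":0.2,"z":0,"ax":0,"ay":0,"az":4},
  {"x":0,"y":-0.1,"z":0.2,"ax":0,"ay":0,"az":0},
  {"x":0,"y":-0.15,"z":0.25,"ax":0,"ay":0,"az":0},
  {"x":0,"y":-0.15,"z":0.25,"ax":0,"ay":0,"az":0},
])

```text
time_s: 16.9
tool_pos: [0.4706, 0.1822, 0.1129]
tool_rot: [180.0, -0.0, 96.9]
force: [1.8, 0.4, -1.1]
grip_width: 0.0212
grasp_force: 7.0
```

Emit:
jog_arm([
  {"x":0,"y":-0.15,"z":0.25,"ax":0,"ay":0,"az":0},
  {"x":0,"y":-0.15,"z":0.25,"ax":0,"ay":0,"az":0},
  {"x":0,"y":0,"z":0,"ax":0,"ay":0,"az":0},
  {"x":0,"y":0,"z":0,"ax":0,"ay":0,"az":0},
  {"x":0,"y":0,"z":0,"ax":0,"ay":0,"az":0},
])

```text
time_s: 17.4
tool_pos: [0.4691, 0.1821, 0.1095]
tool_rot: [179.8, -0.1, 96.8]
force: [3.0, -0.2, 5.5]
grip_width: 0.0212
grasp_force: 7.0
```

Emit:
jog_arm([
  {"x":0,"y":0,"z":0,"ax":0,"ay":0,"az":0},
  {"x":0,"y":0,"z":0,"ax":0,"ay":0,"az":0},
  {"x":0,"y":0,"z":0,"ax":0,"ay":0,"az":0},
  {"x":0,"y":0,"z":-0.5,"ax":0,"ay":0,"az":0},
  {"x":0,"y":0,"z":-2,"ax":0,"ay":0,"az":0},
], claw=0.05)

```text
time_s: 17.9
tool_pos: [0.4652, 0.1812, 0.1312]
tool_rot: [-179.7, 0.1, 96.8]
force: [-0.5, -0.8, 0.4]
grip_width: 0.0445
grasp_force: 0.0
```

Emit:
jog_arm([
  {"x":0,"y":0,"z":-3,"ax":0,"ay":0,"az":0},
  {"x":0,"y":0,"z":-3,"ax":0,"ay":0,"az":0},
  {"x":0,"y":0,"z":-3,"ax":0,"ay":0,"az":0},
  {"x":0,"y":0,"z":-3,"ax":0,"ay":0,"az":0},
  {"x":0,"y":0,"z":-1,"ax":0,"ay":0,"az":0},
])

```text
time_s: 18.4
tool_pos: [0.4684, 0.1826, 0.2663]
tool_rot: [179.8, -0.1, 96.8]
force: [-0.5, 1.2, -0.3]
grip_width: 0.0456
grasp_force: 0.0
```

```bash
python3 - <<'E'
from h import *
t=env.read_camera("top");o=env.get_obs();print(o["tool_pos"],o["tool_rot"],o["qpos"].round(0))
cv2.imwrite("pics/t3.png",cv2.resize(t[95:255,115:315],(750,600),interpolation=cv2.INTER_CUBIC)[...,::-1])
E
```

```text
[0.46852335 0.18267601 0.26630183] [ 1.79743992e+02 -1.35264981e-01  9.68170254e+01] [-49.  -2.  25. 101.   1.  81. -18.]
```

View pics/t3.png

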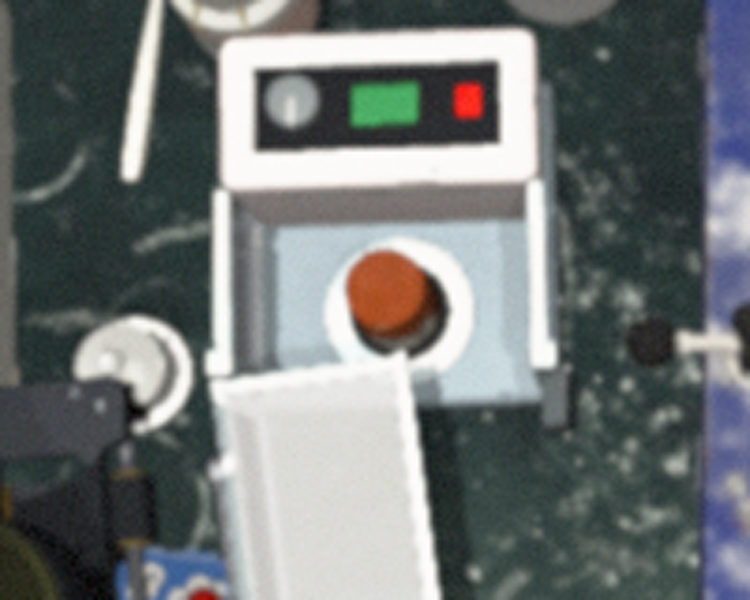

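The gate is wide open: the lid is visible at about (388,292) in the crop, the roof now lies in front of the chamber with its inner corner at (405,355), and the flow cup hasn't moved.

```bash
python3 - <<'E'
from h import *
p=env.camera_params("top");t=env.read_camera("top")
h=cv2.cvtColor(t,cv2.COLOR_RGB2HSV);m=((h[...,0]<15)&(h[...,1]>120)&(h[...,2]>110)).astype(np.uint8);m[:,:200]=0;m[:,240:]=0;m[:150]=0;m[195:]=0
c=max(cv2.findContours(m,0,2)[0],key=cv2.contourArea);(u,v),r=cv2.minEnclosingCircle(c);print(u,v,r,cv2.boundingRect(c))
L=plane(p,(u,v),.116);print("lid",L,"diam",np.linalg.norm(plane(p,(u+r,v),.116)-plane(p,(u-r,v),.116)))
q=lambda u,v:(115+u/3.75-.4,95+v/3.75-.4)
for a in((215,388),(405,355),(222,465),(437,590)):print(plane(p,q(*a),.143).round(3))
rows([L[0],L[1],.24],182.3,10)
E
```

```text
217.85821533203125 172.4962615966797 10.666923522949219 (208, 163, 20, 21)
lid [0.64866501 0.08336533 0.116     ] diam 0.04569517911357355
[0.589 0.174 0.143]
[0.609 0.069 0.143]
[0.547 0.169 0.143]
[0.48  0.049 0.143]
dist mm 20.8
{"x":-1.20,"y":1.68,"z":0.24,"ax":0.02,"az":-8.55}
{"x":-1.43,"y":1.48,"z":0.24,"ax":0.02,"az":-8.55}
{"x":-1.64,"y":1.25,"z":0.24,"ax":0.02,"az":-8.55}
{"x":-1.81,"y":0.99,"z":0.24,"ax":0.02,"az":-8.55}
{"x":-1.93,"y":0.71,"z":0.24,"ax":0.02,"az":-8.55}
{"x":-2.02,"y":0.42,"z":0.24,"ax":0.02,"az":-8.55}
{"x":-2.06,"y":0.11,"z":0.24,"ax":0.02,"az":-8.55}
{"x":-2.05,"y":-0.19,"z":0.24,"ax":0.02,"az":-8.55}
{"x":-2.00,"y":-0.50,"z":0.24,"ax":0.02,"az":-8.55}
{"x":-1.90,"y":-0.79,"z":0.24,"ax":0.02,"az":-8.55}
```

Emit:
jog_arm([
  {"x":-1.2,"y":1.7,"z":0.2,"ax":0,"ay":0,"az":-8.55},
  {"x":-1.4,"y":1.5,"z":0.2,"ax":0,"ay":0,"az":-8.55},
  {"x":-1.6,"y":1.3,"z":0.2,"ax":0,"ay":0,"az":-8.55},
  {"x":-1.8,"y":1.0,"z":0.2,"ax":0,"ay":0,"az":-8.55},
  {"x":-1.9,"y":0.7,"z":0.2,"ax":0,"ay":0,"az":-8.55},
], claw=0.5)

```text
time_s: 19.0
tool_pos: [0.5576, 0.1331, 0.2505]
tool_rot: [-179.8, -0.1, 139.9]
force: [0.4, -0.6, 0.5]
grip_width: 0.0644
grasp_force: 0.0
```

Emit:
jog_arm([
  {"x":-2.0,"y":0.4,"z":0.3,"ax":0,"ay":0,"az":-8.55},
  {"x":-2.1,"y":0.1,"z":0.3,"ax":0,"ay":0,"az":-8.55},
  {"x":-2.1,"y":-0.2,"z":0.3,"ax":0,"ay":0,"az":-8.55},
  {"x":-2.0,"y":-0.5,"z":0.3,"ax":0,"ay":0,"az":-8.55},
  {"x":-1.9,"y":-0.8,"z":0.3,"ax":0,"ay":0,"az":-8.55},
])

```text
time_s: 19.5
tool_pos: [0.6483, 0.0829, 0.2351]
tool_rot: [-180.0, -0.2, -177.3]
force: [-0.5, 0.0, 0.3]
grip_width: 0.0654
grasp_force: 0.0
```

Emit:
jog_arm([
  {"x":0,"y":0,"z":0,"ax":0,"ay":0,"az":0},
  {"x":0,"y":0,"z":0,"ax":0,"ay":0,"az":0},
  {"x":0,"y":0,"z":0,"ax":0,"ay":0,"az":0},
  {"x":0,"y":0,"z":0,"ax":0,"ay":0,"az":0},
  {"x":0,"y":0,"z":0,"ax":0,"ay":0,"az":0},
])

```text
time_s: 20.0
tool_pos: [0.6483, 0.0843, 0.2382]
tool_rot: [180.0, 0.0, -177.7]
force: [0.1, 0.0, 0.8]
grip_width: 0.0653
grasp_force: 0.0
```

```bash
python3 - <<'E'
from h import *
p=env.camera_params("wrist");t=env.read_camera("wrist");cv2.imwrite("pics/w4.png",t[...,::-1])
h=cv2.cvtColor(t,cv2.COLOR_RGB2HSV);m=((h[...,0]<15)&(h[...,1]>120)&(h[...,2]>90)).astype(np.uint8)
c=max(cv2.findContours(m,0,2)[0],key=cv2.contourArea);(u,v),r=cv2.minEnclosingCircle(c);print(u,v,r,cv2.boundingRect(c))
L=plane(p,(u,v),.116);print("lid",L);o=env.get_obs();print(o["tool_pos"],o["tool_rot"])
E
```

```text
282.8550720214844 207.2608642578125 26.192014694213867 (257, 183, 52, 51)
lid [0.64983028 0.08376549 0.116     ]
[0.64841567 0.08415445 0.23828451] [ 1.79968101e+02  2.20862890e-02 -1.77662356e+02]
```

View pics/w4.png

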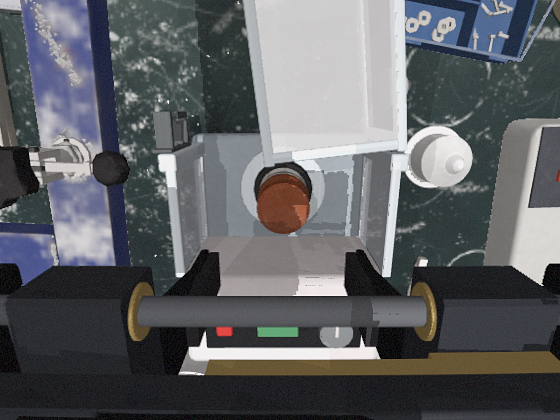

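The wrist view shows the lid at (283,207), within about 1.5 mm of the tool axis, and the chamber is open with room on both sides. Lowering to grasp the lid.

Emit:
jog_arm([
  {"x":0,"y":0,"z":3,"ax":0,"ay":0,"az":0},
  {"x":-0.1,"y":0,"z":3,"ax":0,"ay":0,"az":0},
  {"x":0,"y":0,"z":3,"ax":0,"ay":0,"az":0},
  {"x":0,"y":0,"z":2,"ax":0,"ay":0,"az":0},
  {"x":0,"y":0,"z":1,"ax":0,"ay":0,"az":0},
])

```text
time_s: 20.55
tool_pos: [0.6483, 0.0839, 0.1158]
tool_rot: [-180.0, -0.2, -177.7]
force: [0.2, 0.5, 0.0]
grip_width: 0.0652
grasp_force: 0.0
```

Emit:
jog_arm([
  {"x":0,"y":0,"z":1,"ax":0,"ay":0,"az":0},
  {"x":0,"y":0,"z":1,"ax":0,"ay":0,"az":0},
  {"x":0,"y":0,"z":0.8,"ax":0,"ay":0,"az":0},
  {"x":0,"y":0,"z":0.4,"ax":0,"ay":0,"az":0},
  {"x":0,"y":0,"z":0,"ax":0,"ay":0,"az":0},
])

```text
time_s: 21.05
tool_pos: [0.6496, 0.0835, 0.0856]
tool_rot: [-180.0, -0.0, -177.7]
force: [-0.1, 0.6, 0.1]
grip_width: 0.0652
grasp_force: 0.0
```

Emit:
jog_arm([
  {"x":0,"y":0,"z":0,"ax":0,"ay":0,"az":0},
  {"x":0,"y":0,"z":0,"ax":0,"ay":0,"az":0},
  {"x":0,"y":0,"z":0,"ax":0,"ay":0,"az":0},
  {"x":0,"y":0,"z":0,"ax":0,"ay":0,"az":0},
  {"x":0,"y":0,"z":0,"ax":0,"ay":0,"az":0},
], claw=-1, squeeze=20)

```text
time_s: 21.55
tool_pos: [0.6501, 0.084, 0.0866]
tool_rot: [180.0, 0.1, -177.7]
force: [0.3, 0.3, 2.0]
grip_width: 0.0465
grasp_force: 19.7
```

Emit:
jog_arm([
  {"x":0,"y":0,"z":-0.5,"ax":0,"ay":0,"az":0},
  {"x":0,"y":0,"z":-1,"ax":0,"ay":0,"az":0},
  {"x":0,"y":0,"z":-2,"ax":0,"ay":0,"az":0},
  {"x":0,"y":0,"z":-3,"ax":0,"ay":0,"az":0},
  {"x":0,"y":0,"z":-3,"ax":0,"ay":0,"az":0},
])

```text
time_s: 22.05
tool_pos: [0.6493, 0.083, 0.1822]
tool_rot: [-180.0, -0.0, -177.7]
force: [1.2, 0.6, 0.0]
grip_width: 0.0466
grasp_force: 19.6
```

Emit:
jog_arm([
  {"x":0,"y":0,"z":-3,"ax":0,"ay":0,"az":0},
  {"x":0,"y":0,"z":-3,"ax":0,"ay":0,"az":0},
  {"x":0,"y":0,"z":-2,"ax":0,"ay":0,"az":0},
  {"x":0,"y":0,"z":-1,"ax":0,"ay":0,"az":0},
  {"x":0,"y":0,"z":0,"ax":0,"ay":0,"az":0},
])

```text
time_s: 22.55
tool_pos: [0.6504, 0.0832, 0.2727]
tool_rot: [180.0, 0.2, -177.7]
force: [0.2, 0.1, -1.1]
grip_width: 0.0465
grasp_force: 19.6
```

```bash
python3 - <<'E'
from h import *
o=env.get_obs();print(o["tool_pos"],o["qpos"].round(0),o["grip_width"],o["force"])
rows([.43,.02,.27],165,10)
rows([.417,-.2015,.22],140,8,[.43,.02,.27],[180,0,165])
E
```

```text
[0.65036365 0.08323328 0.27273375] [-30.  19.  27.  79.  -9.  84.  89.] 0.04654506492319195 [ 0.24197714  0.05422446 -1.06916974]
dist mm 22.9
{"x":2.23,"y":-0.54,"z":0.02,"ax":0.00,"ay":0.02,"az":1.73}
{"x":2.21,"y":-0.61,"z":0.02,"ax":0.00,"ay":0.02,"az":1.73}
{"x":2.19,"y":-0.68,"z":0.02,"ax":0.00,"ay":0.02,"az":1.73}
{"x":2.17,"y":-0.74,"z":0.02,"ax":0.00,"ay":0.02,"az":1.73}
{"x":2.15,"y":-0.81,"z":0.02,"ax":0.00,"ay":0.02,"az":1.73}
{"x":2.12,"y":-0.87,"z":0.02,"ax":0.00,"ay":0.02,"az":1.73}
{"x":2.09,"y":-0.94,"z":0.02,"ax":0.00,"ay":0.02,"az":1.73}
{"x":2.06,"y":-1.00,"z":0.03,"ax":0.00,"ay":0.02,"az":1.73}
{"x":2.03,"y":-1.06,"z":0.03,"ax":0.00,"ay":0.02,"az":1.73}
{"x":2.00,"y":-1.12,"z":0.03,"ax":0.00,"ay":0.02,"az":1.73}
dist mm 28.4
{"x":-0.56,"y":-2.72,"z":0.62,"az":3.12}
{"x":-0.71,"y":-2.68,"z":0.62,"az":3.12}
{"x":-0.85,"y":-2.64,"z":0.62,"az":3.12}
{"x":-0.99,"y":-2.59,"z":0.62,"az":3.12}
{"x":-1.13,"y":-2.53,"z":0.62,"az":3.12}
{"x":-1.27,"y":-2.47,"z":0.62,"az":3.12}
{"x":-1.40,"y":-2.39,"z":0.62,"az":3.12}
{"x":-1.53,"y":-2.31,"z":0.62,"az":3.12}
```

```bash
python3 - <<'E'
from h import *
rows([.417,-.2015,.24],155,10)
E
```

```text
dist mm 37.0
{"x":2.45,"y":-2.75,"z":0.32,"ax":0.01,"ay":0.02,"az":2.73}
{"x":2.31,"y":-2.87,"z":0.32,"ax":0.01,"ay":0.02,"az":2.73}
{"x":2.17,"y":-2.97,"z":0.32,"ax":0.01,"ay":0.02,"az":2.73}
{"x":2.03,"y":-3.07,"z":0.32,"ax":0.01,"ay":0.02,"az":2.73}
{"x":1.88,"y":-3.17,"z":0.32,"ax":0.01,"ay":0.02,"az":2.73}
{"x":1.73,"y":-3.25,"z":0.32,"ax":0.01,"ay":0.02,"az":2.73}
{"x":1.57,"y":-3.33,"z":0.32,"ax":0.01,"ay":0.02,"az":2.73}
{"x":1.41,"y":-3.40,"z":0.33,"ax":0.01,"ay":0.02,"az":2.73}
{"x":1.25,"y":-3.46,"z":0.33,"ax":0.01,"ay":0.02,"az":2.73}
{"x":1.08,"y":-3.52,"z":0.33,"ax":0.01,"ay":0.02,"az":2.73}
```

Emit:
jog_arm([
  {"x":2.45,"y":-2.75,"z":0.3,"ax":0,"ay":0,"az":2.7},
  {"x":2.3,"y":-2.85,"z":0.3,"ax":0,"ay":0,"az":2.7},
  {"x":2.2,"y":-3.0,"z":0.3,"ax":0,"ay":0,"az":2.7},
  {"x":2.0,"y":-3.1,"z":0.3,"ax":0,"ay":0,"az":2.7},
  {"x":1.9,"y":-3.2,"z":0.3,"ax":0,"ay":0,"az":2.7},
])

```text
time_s: 23.05
tool_pos: [0.531, -0.0608, 0.2541]
tool_rot: [-180.0, -0.2, 168.7]
force: [0.1, 0.0, -0.1]
grip_width: 0.0463
grasp_force: 19.6
```

Emit:
jog_arm([
  {"x":1.7,"y":-3.25,"z":0.3,"ax":0,"ay":0,"az":2.7},
  {"x":1.6,"y":-3.3,"z":0.3,"ax":0,"ay":0,"az":2.7},
  {"x":1.4,"y":-3.4,"z":0.3,"ax":0,"ay":0,"az":2.7},
  {"x":1.25,"y":-3.4,"z":0.3,"ax":0,"ay":0,"az":2.7},
  {"x":1.1,"y":-3.5,"z":0.3,"ax":0,"ay":0,"az":2.7},
])

```text
time_s: 23.55
tool_pos: [0.4152, -0.202, 0.2394]
tool_rot: [-180.0, -0.1, 155.2]
force: [-0.2, -0.6, -0.1]
grip_width: 0.0463
grasp_force: 19.6
```

Emit:
jog_arm([
  {"x":0,"y":0,"z":0,"ax":0,"ay":0,"az":0},
  {"x":0,"y":0,"z":0,"ax":0,"ay":0,"az":0},
  {"x":0,"y":0,"z":0,"ax":0,"ay":0,"az":0},
  {"x":0,"y":0,"z":0,"ax":0,"ay":0,"az":0},
  {"x":0,"y":0,"z":0,"ax":0,"ay":0,"az":0},
])

```text
time_s: 24.05
tool_pos: [0.4176, -0.2005, 0.2407]
tool_rot: [-180.0, -0.0, 155.4]
force: [-0.2, -0.2, -1.6]
grip_width: 0.0462
grasp_force: 19.6
```

```bash
python3 - <<'E'
from h import *
p=env.camera_params("wrist");t=env.read_camera("wrist");o=env.get_obs();print(o["tool_pos"],o["tool_rot"],o["grip_width"])
b,n=blob(t,"blue",(0,0,560,420));print(b,n)
for y in(-.1465,-.3365):
  for x in(.356,.476):
    q=proj(p,[x,y,.016])[0].astype(int);cv2.circle(t,(int(q[0]),int(q[1])),4,(255,0,0),1)
q=proj(p,[.417,-.2015,.003])[0];cv2.circle(t,(int(q[0]),int(q[1])),5,(0,255,0),2)
cv2.imwrite("pics/w5.png",t[...,::-1])
E
```

```text
[ 0.41758299 -0.20070114  0.24078888] [-1.79970797e+02 -1.59351926e-02  1.55404190e+02] 0.04623780241851104
[193.03712871 238.61881188] 404
```

View pics/w5.png

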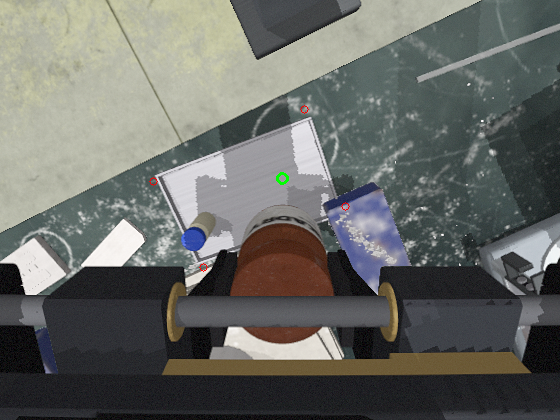

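The wrist view shows the jar hanging upright, the green tray-spot marker at (283,178) clear on the free half, the vial at (194,238) undisturbed and the blue stand leg at about (355,205). Before lowering I'll check the height of that leg.

```bash
python3 - <<'E'
from h import *
ps,pt=env.camera_params("scene"),env.camera_params("top")
print(tri(ray(ps,(252,271)),ray(pt,(304,259))),tri(ray(ps,(260,281)),ray(pt,(331,260))))
p=env.camera_params("wrist")
for z in(0.,.03,.06,.09):print(z,plane(p,(327,205),z).round(3),plane(p,(382,184),z).round(3),plane(pt,(304,259),z).round(3))
E
```

```text
(array([ 0.46562948, -0.10777678,  0.04476595]), np.float64(0.00040539904531843615)) (array([ 0.4634749 , -0.16348919,  0.08272278]), np.float64(0.0034703424979568554))
0.0 [ 0.47  -0.166  0.   ] [ 0.473 -0.096  0.   ] [ 0.465 -0.111  0.   ]
0.03 [ 0.461 -0.166  0.03 ] [ 0.464 -0.101  0.03 ] [ 0.466 -0.109  0.03 ]
0.06 [ 0.451 -0.166  0.06 ] [ 0.454 -0.106  0.06 ] [ 0.466 -0.107  0.06 ]
0.09 [ 0.442 -0.166  0.09 ] [ 0.445 -0.112  0.09 ] [ 0.467 -0.104  0.09 ]
```

Emit:
jog_arm([
  {"x":0,"y":0,"z":3,"ax":0,"ay":0,"az":0},
  {"x":0,"y":0,"z":3.5,"ax":0,"ay":0,"az":0},
  {"x":0,"y":0,"z":3.5,"ax":0,"ay":0,"az":0},
  {"x":0,"y":0,"z":3,"ax":0,"ay":0,"az":0},
  {"x":0,"y":0,"z":2,"ax":0,"ay":0,"az":0},
])

```text
time_s: 24.6
tool_pos: [0.4162, -0.2007, 0.0888]
tool_rot: [-180.0, -0.1, 155.4]
force: [1.0, -0.3, -0.8]
grip_width: 0.0464
grasp_force: 19.6
```

Emit:
jog_arm([
  {"x":0,"y":0,"z":1.5,"ax":0,"ay":0,"az":0},
  {"x":0,"y":0,"z":1.0,"ax":0,"ay":0,"az":0},
  {"x":0,"y":0,"z":1.0,"ax":0,"ay":0,"az":0},
  {"x":0,"y":0,"z":0,"ax":0,"ay":0,"az":0},
  {"x":0,"y":0,"z":0,"ax":0,"ay":0,"az":0},
])

```text
time_s: 25.1
tool_pos: [0.4175, -0.2015, 0.0563]
tool_rot: [-180.0, 0.0, 155.3]
force: [-0.2, 0.5, -0.8]
grip_width: 0.0461
grasp_force: 19.6
```

Emit:
jog_arm([
  {"x":0,"y":0,"z":0.2,"ax":0,"ay":0,"az":0},
  {"x":0,"y":0,"z":0.2,"ax":0,"ay":0,"az":0},
  {"x":0,"y":0,"z":0.1,"ax":0,"ay":0,"az":0},
  {"x":0,"y":0,"z":0,"ax":0,"ay":0,"az":0},
  {"x":0,"y":0,"z":0,"ax":0,"ay":0,"az":0},
])

```text
time_s: 25.6
tool_pos: [0.4172, -0.2013, 0.051]
tool_rot: [180.0, 0.0, 155.3]
force: [-0.1, -0.3, -0.9]
grip_width: 0.0465
grasp_force: 19.6
```

Emit:
jog_arm([
  {"x":0,"y":0,"z":0.1,"ax":0,"ay":0,"az":0},
  {"x":0,"y":0,"z":0.1,"ax":0,"ay":0,"az":0},
  {"x":0,"y":0,"z":0,"ax":0,"ay":0,"az":0},
  {"x":0,"y":0,"z":0,"ax":0,"ay":0,"az":0},
  {"x":0,"y":0,"z":0,"ax":0,"ay":0,"az":0},
])

```text
time_s: 26.1
tool_pos: [0.4172, -0.2014, 0.049]
tool_rot: [180.0, 0.0, 155.3]
force: [0.6, 0.4, 0.1]
grip_width: 0.0464
grasp_force: 19.6
```

Emit:
jog_arm([
  {"x":0,"y":0,"z":0.1,"ax":0,"ay":0,"az":0},
  {"x":0,"y":0,"z":0,"ax":0,"ay":0,"az":0},
  {"x":0,"y":0,"z":0,"ax":0,"ay":0,"az":0},
  {"x":0,"y":0,"z":0,"ax":0,"ay":0,"az":0},
  {"x":0,"y":0,"z":0,"ax":0,"ay":0,"az":0},
])

```text
time_s: 26.6
tool_pos: [0.4175, -0.2015, 0.0485]
tool_rot: [180.0, 0.0, 155.3]
force: [-0.9, 0.8, 5.4]
grip_width: 0.0466
grasp_force: 19.8
```

Contact at 5.4 N, with the jar on the tray floor. Releasing and retreating straight up.

Emit:
jog_arm([
  {"x":0,"y":0,"z":0,"ax":0,"ay":0,"az":0},
  {"x":0,"y":0,"z":0,"ax":0,"ay":0,"az":0},
  {"x":0,"y":0,"z":0,"ax":0,"ay":0,"az":0},
  {"x":0,"y":0,"z":0,"ax":0,"ay":0,"az":0},
  {"x":0,"y":0,"z":0,"ax":0,"ay":0,"az":0},
], claw=0.5)

```text
time_s: 27.1
tool_pos: [0.4171, -0.2013, 0.0478]
tool_rot: [-180.0, -0.0, 155.3]
force: [0.1, -0.6, -0.0]
grip_width: 0.0645
grasp_force: 0.0
```

Emit:
jog_arm([
  {"x":0,"y":0,"z":-1,"ax":0,"ay":0,"az":0},
  {"x":0,"y":0,"z":-3,"ax":0,"ay":0,"az":0},
  {"x":0,"y":0,"z":-4,"ax":0,"ay":0,"az":0},
  {"x":0,"y":0,"z":-4,"ax":0,"ay":0,"az":0},
  {"x":0,"y":0,"z":-4,"ax":0,"ay":0,"az":0},
])

```text
time_s: 27.6
tool_pos: [0.4168, -0.2017, 0.2103]
tool_rot: [180.0, 0.1, 155.3]
force: [0.9, 0.0, 0.2]
grip_width: 0.0653
grasp_force: 0.0
```

Emit:
jog_arm([
  {"x":-2,"y":3,"z":-1,"ax":0,"ay":0,"az":0},
  {"x":-2,"y":3,"z":0,"ax":0,"ay":0,"az":0},
  {"x":-2,"y":3,"z":0,"ax":0,"ay":0,"az":0},
  {"x":-1,"y":2,"z":0,"ax":0,"ay":0,"az":0},
  {"x":0,"y":0,"z":0,"ax":0,"ay":0,"az":0},
])

```text
time_s: 28.1
tool_pos: [0.5289, -0.1274, 0.2181]
tool_rot: [-180.0, 0.0, 155.6]
force: [0.0, 0.3, 0.4]
grip_width: 0.0653
grasp_force: 0.0
```

```bash
python3 - <<'E'
from h import *
s=env.read_camera("scene");t=env.read_camera("top")
a=cv2.resize(s[120:400,190:390],(400,560));b=cv2.resize(t[130:330,140:440],(400,267));c=np.zeros((560,800,3),np.uint8);c[:,:400]=a;c[:267,400:]=b
cv2.imwrite("pics/f.png",c[...,::-1]);o=env.get_obs();print(o["tool_pos"],o["force"],o["time_s"])
E
```

```text
[ 0.52648357 -0.13089356  0.21818779] [ 0.54882615  0.04372427 -0.81010361] 28.2
```

View pics/f.png

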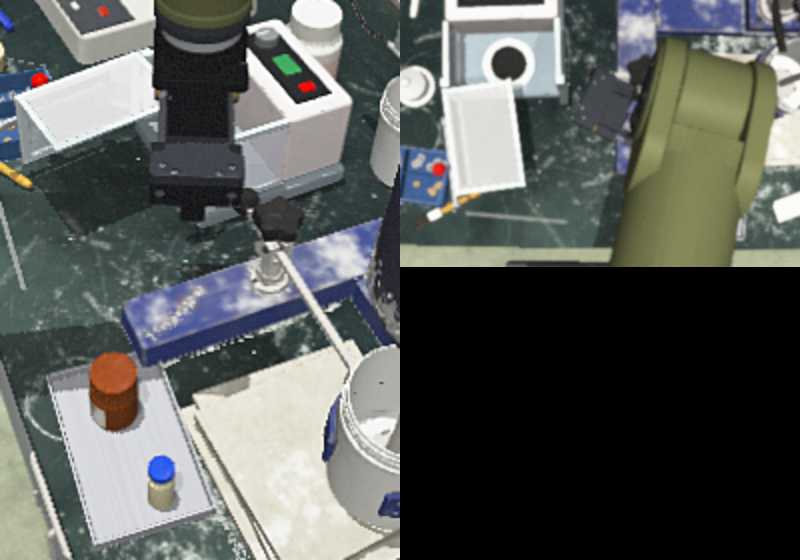

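The final view shows the jar upright on the tray's free half (113,390), the vial standing (160,480), the gate wide open, the carrier cup empty, the flow cup in place and the gripper clear of everything. Handing in.

```bash
python3 -c "
from cell import env
print(env.sign_off())"
```

```text
the job is handed in; nothing more can be done
None
```

The jar stands upright on the tray's free half and the gate is left open at about 82° (its stop is 86°). The vial and flow cup were not touched, and the job was handed in at about 28 s; I estimate the bar's nose met the hood with about 6 N at most, under the 12 N limit.

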